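# Fit the charged battery to the inspection floodlight

### The job

The battery pack on the bench charger is charged: squeeze in both of its side catches, slide it off the charger, and slide it up the sloping rail on the back of the cordless floodlight, nose first, until both catches click out and it stays locked by itself. Then let go and move clear, leaving the brush pot, the cartons and the label roll undisturbed.

Things in the scene. Friction and masses are not known exactly. Their poses are not given: they have to be found in the camera images.
- pack_center (a point): Battery pack, its middle: grey case with a narrower sliding shoe under it, 95 mm long (x -50 to +45), case 52 wide, 62 high in all; this point is 31 mm above the shoe's underside. +x nose (enters a rail first), +y left side, +z top. Case z -17 to +31 mm, x -50 to +42. 0.3 to 0.6 kg. Ribbed catch buttons on both sides, 64 mm over both when out, 52 (flush) when pressed in.
- pack_shoe (a point): Middle of the underside of the pack's shoe, 31 mm below its middle, same axes. The shoe is a flange 40 mm wide, 6 thick, x -28 to +45, its nose tapered over 11 mm, on a neck 24 wide and 8 high. Two steel teeth, joined to the buttons, stick out of the flange's sides by 4.7 mm at x 0 to 13, ramped in front, square behind; squeezing both buttons draws them in and unlocks the pack.
- pack_buttons (a point): Mid-point between the pack's two catch buttons, 7 mm above its middle, same axes: pinch here across y to press both. Each button is 26 mm long (x -13 to +13) and 24 mm high (z -12 to +12), its outer face at y = +32 or -32 mm when out. With both flush the pack can be held and carried by them.
- catch_left (a joint): How far the button on the pack's left (+y) side is pressed in, m: 0 out (locking), 0.006 flush, 0.0065 limit. Sprung outwards, 3 N at 0 and 6 N when flush. Its tooth clears a rail when pressed 5 mm or more. While a pack slides in a rail unpressed, the tooth's ramp pushes the button in 2 to 5 mm, and it jumps out (click) at home.
- catch_right (a joint): The same for the button on the right (-y) side.
- charger_home (a point): Where the pack's middle is when locked on the charger: a fixed grey box, 124 mm wide, 47 high, with a level black rail on top; its rear part, 56 to 122 mm beyond (+x), is 78 high. +x is the way a pack slides on, +z up; it comes off towards -x, roughly towards the robot. This point is 86 mm above the bench. Locked packs can shift about 1.5 mm back, 1 mm on.
- charger_mouth (a point): Mouth of the charger's rail, on its floor, mid-width: 30 mm towards -x and 31 mm below charger_home, same axes. The rail is a channel 42.4 mm wide and 8 high under two inward lips (28 mm apart, tops 12 above the floor), with flared lead-ins from 13 mm before the mouth. A shoe is free of it all once the pack is 90 mm back from home; then it can be lifted.
- light_home (a point): Where the pack's middle must be when locked on the floodlight: a fixed lamp whose back, towards the robot and its right, slopes at 35 degrees and carries a black battery rail. Tilted frame: +x up along the rail, the way the pack slides on; +z square out of the slope. This point is 135 mm above the bench. Locked packs can shift about 1.5 mm back, 1 mm on to the end stop.
- light_mouth (a point): Mouth (lower end) of the floodlight's rail, on its floor, mid-width: 30 mm down the rail (-x) and 31 mm below light_home, same tilted axes; same rail as the charger's. Start the pack in line with it, 90 mm or more back from home. Unless both catches have clicked out the pack is not locked and may slide back down.
- light: The floodlight, fixed; origin on the bench under the middle of its rail, +x level, the way it shines (ahead of the robot and to its left). Lamp head 210 mm wide, 193 high, 94 to 134 mm along +x; grey housing 110 wide, 133 high behind it; tube skids 252 mm wide, from -93 to +166 mm, 16 high (68 at the front bar), with a bar across each end.
- brush_pot: white pot 84 mm across and 115 mm high, holding five brushes that stick out to 200 mm height and about 75 mm from its axis; origin under its centre. Leave alone
- cartons: two stacked paper cartons, 110 x 140 mm and 105 mm high in all; origin under the centre. Leave alone
- label_roll: paper label roll lying flat, 76 mm across, 45 mm high; origin under its centre. Leave alone
Things that resemble listed ones, but are neither listed nor needed, are in the scene too. Of the things shaped like the part that bears pack_center, the grey one is meant.

How it is judged (in metres and radians):
On the way:
1. the pack has been unlocked and is clear of the charger (distance between pack_center and charger_home above 0.085 m), for 0.1 s.
At the end, for the whole second after the job is handed in: The pack sits in the floodlight's rail, its middle within 6 mm of home and in line with the rail within 0.08 rad, both catches sprung out (less than 1.2 mm pressed), at rest, let go (distance between pack_center and light_home below 0.006 m and angle between the x axis of pack_center and the x axis of light_home, either way round below 0.08 rad and value of joint each of catch_left, catch_right below 0.0012 m and linear speed of pack below 0.02 m/s); the robot touches nothing.
It fails at once if something bumps the pot of brushes: moved more than 30 mm or tipped (distance of brush_pot from where it was at the start of the episode above 0.03 m or angle between brush_pot's own z axis and vertical above 0.4 rad).
It fails at once if something bumps the paper cartons: moved more than 30 mm or tipped (distance of cartons from where it was at the start of the episode above 0.03 m or angle between cartons's own z axis and vertical above 0.4 rad).
It fails at once if something bumps the label roll: moved more than 30 mm or tipped (distance of label_roll from where it was at the start of the episode above 0.03 m or angle between label_roll's own z axis and vertical above 0.4 rad).
It also fails if it takes over 59 s, if anything falls off the work surface, if the arm or the gripper's body presses on something with over 40 N, if the wrist force passes 120 N, or if a joint passes its speed limit or range.

### The arm

A 6-joint arm with a two-finger parallel gripper is mounted at the origin on the work surface. World frame = base frame: x ahead of the robot, y to its left, z up, the work surface at z = 0. Lengths are in m, angles in degrees, forces in N, time in s.
With the tool pointing down it reaches from about 0.375 to 0.9 m from the base axis. Payload 3.1 kg.
Tool frame: the origin (TCP) lies midway between the tips of the shut fingers; the grasp point (between the pads) lies 19 mm behind it; z points along the fingers, y is the direction in which the jaws open and shut (so a half turn about z gives the same grasp; the last joint's range is limited). The gripper opens to 87 mm and grips with 3 to 60 N. Pads are 19 mm wide; open, the fingers measure 117 mm over their backs; the gripper's body (75 mm by 190 mm) begins 51 mm behind the grasp point.
Start: joints at [57.955, 30.224, 82.088, -0, 67.689, -10.227], TCP at [0.232, 0.58, 0.223] pointing down, gripper open.
Joint ranges: [-176.69, 176.69], [-43.24, 126.21], [12.49, 139.97], [-82, 262], [0, 151.66], [-163.58, 163.58]. Speed limits (degrees/s): [159.86, 159.86, 180, 180, 180, 180].

### API

Orientations are given as a 3x3 rotation matrix whose columns are the frame's x, y, z axes.
In Python, from rig import status, vision, bot, models gives the robot as it stands.
- The arm moves only by the tool send_rows, never from a script. Its argument "moves" is a list of rows, each a list of 7 numbers: the shift along the tool's x, y, z in units of 25 mm (1.0 is 25 mm), then the turn, a rotation vector about the tool's x, y, z in units of 10 degrees (1.0 is 10 degrees), then the closure, from -1 (fully open) to 1 (shut), so that 0 is half open. In form: [[dx, dy, dz, rx, ry, rz, hand], ...]. A call has 1 to 12 rows; each row shifts and turns the commanded pose from where the row before left it, along the tool's axes as they then stand; what a row does not reach is not made up. A row lasts 1/8 s, in which the tool goes at most 62.5 mm and 10.7 degrees, less where a joint would pass 70% of its speed; a pose out of reach is approached as far as the arm can. A call is refused whole if a number of a shift passes 1 or a number of a turn 1, either way. A call with a gripper value outside its range is refused whole. The fingers move at their own pace and stop on an object; the grip force is fixed at half the most. Time passes only in rows, so rows that do not move let the fingers close. It gives the time, the measured TCP pose, the force and the opening at its end, in the units of the state.
- status.read_state(): the state, without advancing time (a new reading comes with each control period).
- vision.capture(name): name is "scene" or "side" or "wrist"; returns a dict with "img" (384x512x3 uint8, red, green, blue), "depth" (384x512 float32, m along the optical axis (not along the pixel's ray), 0 where there is no reading), "fx", "fy", "cx", "cy" (pixels), "pose" (4x4, takes a point from camera to world coordinates); the wrist camera has in their place "hand_eye" (4x4, takes a point from camera to tool coordinates, whose origin is the TCP and whose axes are the flange's). Camera axes: x right, y up, looking along -z (the intrinsics and any distortion apply to the point x, -y, -z); pixel columns grow to the right and rows downward; lengths in m; the calibration is good to about 2 mm. A picture is of the moment at which its call begins: read the wrist's pose just before it.
- bot.hand_in(): hands the job in, once; it reports no verdict.
Trained networks look in the newest picture that a camera, given by its name, has taken for a name from the list of things; names that differ only in an ending like _2 or _b are one class to them, and where a whole thing is asked for, a point or a joint stands for the part that bears it (a point fixed in the world has none). Each returns a list of dicts, best first, with "confidence" (0 to 1); they miss things now and then, are a little off and sometimes report something else, mostly with a low value. They report only what shows in the picture. A call takes as long as a camera call. They do not tell look-alikes from the thing itself.
- models.masks_of(camera, name): "mask" (384x512 bool, what is visible of it) and "extent" ([left, top, right, bottom] in pixels, round what is visible of it).
- models.landmark_of(camera, name): "point" ([column, row] in pixels: a listed point, or the origin of a listed thing).
The state is a dict: "time_s": time; "joint_positions": joint angles; "qvel": joint speeds; "tau": joint torques, N m; "position": TCP position; "tcp_rot": TCP orientation; "force": force on the tool from outside, world axes, zero at the start; "moment": the same for the moment, N m; "opening": opening from 0.0 (shut) to 1.0 (fully open).
Only numpy, scipy, OpenCV 4.12 (cv2) and the standard library are available. Lean on these libraries where they do the work, as an engineer would, in place of code of your own. Each camera call takes 0.05 s, during which the arm holds its last target.

## Working session

There is one attempt and no reset: what is moved stays moved. The work goes in short steps, Python scripts to look and compute and a tool call to move; the robot and the scene stay as the last step left them, time stands still between calls to the robot, and variables do not carry over. Pictures are saved under pics/ and viewed, and the job is handed in when it is done.

Besides the shell and the picture viewer there is one more tool, called after "Emit:" by a JSON object that holds its "name" and its "arguments", one argument or row to a line. send_rows: Moves the arm, as the interface text tells. Its arguments: {"type":"object","properties":{"moves":{"type":"array"}},"required":["moves"]}

```bash
ls; mkdir -p pics
python3 - <<'E'
from rig import status, vision, bot, models
import cv2, numpy as np, pickle
s=status.read_state(); print(s)
for n in ['scene','side','wrist']:
    c=vision.capture(n)
    cv2.imwrite(f'pics/{n}0.png',c['img'][:,:,::-1])
    pickle.dump(c,open(f'{n}0.pkl','wb'))
    print(n,{k:v for k,v in c.items() if k not in('img','depth')})
    for o in ['pack_center','pack_shoe','pack_buttons','charger_home','charger_mouth','light_home','light_mouth','light','brush_pot','cartons','label_roll']:
        print(o,[(np.round(d['point'],1).tolist(),round(d['confidence'],2)) for d in models.landmark_of(n,o)])
E
```

```text
pics
{'time_s': 0.0, 'joint_positions': array([ 5.79528263e+01,  3.02774892e+01,  8.21587611e+01, -3.09724019e-04,
        6.76882262e+01, -1.02261212e+01]), 'qvel': array([-0.08779007,  0.0685911 , -0.00370969,  0.06598884,  0.03990899,
        0.03575777]), 'tau': array([-1.55751128e-03, -4.40050256e+01, -1.76586199e+01,  6.32878882e-02,
        5.83287387e-02, -1.55605203e-04]), 'position': array([0.23187593, 0.57958753, 0.22157429]), 'tcp_rot': array([[-9.28349857e-01,  3.71705830e-01, -1.14853963e-03],
       [ 3.71707409e-01,  9.28348104e-01, -1.84410944e-03],
       [ 3.80778360e-04, -2.13889943e-03, -9.99997640e-01]]), 'force': array([-0.16889082, -0.88752642, -0.03563102]), 'moment': array([-0.00038668,  0.00206449,  0.01757085]), 'opening': 0.9991970281823964}
scene {'fx': 447.6737716117083, 'fy': 447.6737716117083, 'cx': 264.6236472021347, 'cy': 200.4120154504572, 'pose': array([[-0.62277713, -0.64977046,  0.43582909,  1.17116794],
       [ 0.78230207, -0.50836127,  0.35996153,  0.45761992],
       [-0.01233374,  0.5651258 ,  0.82491255,  1.29353035],
       [ 0.        , 
[... 1704 characters left out ...]
)]
label_roll [([286.8, 237.1], 0.7), ([221.4, 213.8], 0.56)]
wrist {'fx': 301.83517273726227, 'fy': 301.83517273726227, 'cx': 249.67149912209047, 'cy': 188.1466219707262, 'hand_eye': array([[-2.16701500e-04,  9.62102051e-01,  2.72689562e-01,
         7.46676835e-02],
       [ 9.99999718e-01,  1.22801085e-05,  7.51355202e-04,
        -8.08897470e-04],
       [ 7.19531724e-04,  2.72689648e-01, -9.62101782e-01,
        -1.61418713e-01],
       [ 0.00000000e+00,  0.00000000e+00,  0.00000000e+00,
         1.00000000e+00]])}
pack_center []
pack_shoe []
pack_buttons []
charger_home []
charger_mouth []
light_home []
light_mouth []
light []
brush_pot [([166.3, 310.0], 0.88)]
cartons []
label_roll []
```

View pics/scene0.png

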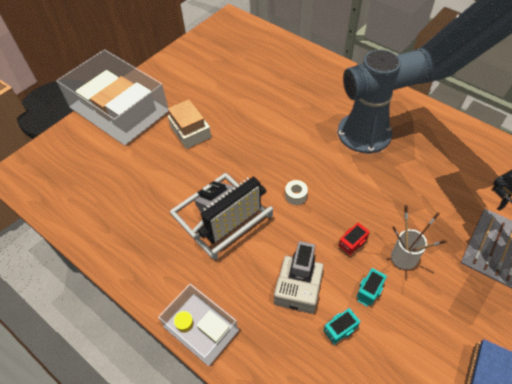

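View pics/side0.png

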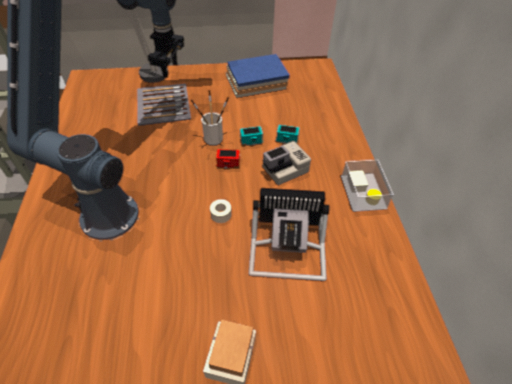

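View pics/wrist0.png

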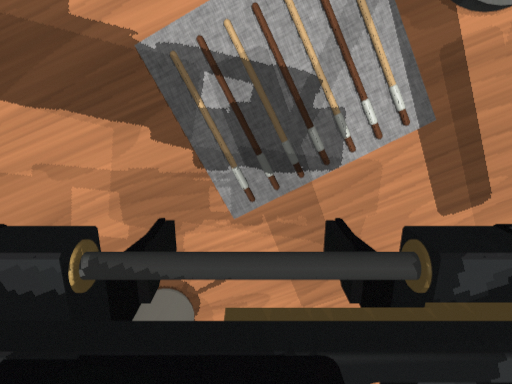

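Scene picture: the grey pack is on the charger at (303,258). Red (353,238) and teal (372,287), (342,326) packs are look-alikes lying loose. Only the one on the charger is grey. I'll confirm this in a crop and build point clouds.

```bash
cat > h.py <<'E'
import numpy as np, cv2, pickle
def cloud(c,T=None):
    T=c['pose'] if T is None else T
    d=c['depth'].astype(float); h,w=d.shape
    u,v=np.meshgrid(np.arange(w),np.arange(h))
    P=np.stack([(u-c['cx'])/c['fx']*d,-(v-c['cy'])/c['fy']*d,-d],-1)
    W=P@T[:3,:3].T+T[:3,3]; W[d<=0]=np.nan
    return W
def ray(c,p,T=None):
    T=c['pose'] if T is None else T
    r=np.array([(p[0]-c['cx'])/c['fx'],-(p[1]-c['cy'])/c['fy'],-1.]); r=T[:3,:3]@r
    return T[:3,3],r/np.linalg.norm(r)
def proj(c,X,T=None):
    T=c['pose'] if T is None else T
    p=(np.asarray(X)-T[:3,3])@T[:3,:3]
    return np.stack([c['cx']+c['fx']*p[...,0]/-p[...,2],c['cy']-c['fy']*p[...,1]/-p[...,2]],-1)
def tri(rs):
    A=np.zeros((3,3));b=np.zeros(3)
    for o,d in rs:
        M=np.eye(3)-np.outer(d,d);A+=M;b+=M@o
    X=np.linalg.solve(A,b); return X,[np.linalg.norm((np.eye(3)-np.outer(d,d))@(X-o)) for o,d in rs]
E
python3 - <<'E'
from h import *
s=pickle.load(open('scene0.pkl','rb'));d=pickle.load(open('side0.pkl','rb'))
for n,a,b in [('packc',(304.4,260),(276.5,161.1)),('chome',(302.7,261.1),(278,161.2)),('lhome',(206.2,183.1),(287.5,233.7)),('lmouth',(205.9,188.8),(289.6,245)),('pot',(402.3,263.1),(214.6,142.7)),('light',(212.7,207.2),(286.6,255.2)),('roll',(298.6,197),(221.4,213.8)),('cartons',(189,132.4),(233.4,353.6))]:
    X,e=tri([ray(s,a),ray(d,b)]);print(n,X.round(4),np.round(e,4))
a=cv2.resize(s['img'][225:325,260:360],None,fx=4,fy=4,interpolation=2)
b=cv2.resize(d['img'][110:210,230:330],None,fx=4,fy=4,interpolation=2)
cv2.imwrite('pics/c1.png',np.hstack([a,b])[:,:,::-1])
a=cv2.resize(s['img'][150:260,160:280],None,fx=3.3,fy=3.3,interpolation=2)
b=cv2.resize(d['img'][180:290,230:350],None,fx=3.3,fy=3.3,interpolation=2)
cv2.imwrite('pics/c2.png',np.hstack([a,b])[:,:,::-1])
E
```

```text
packc [0.6302 0.1549 0.0772] [0.0053 0.0053]
chome [0.6361 0.1533 0.0775] [0.005 0.005]
lhome [ 0.6181 -0.2333  0.1398] [0.0068 0.0068]
lmouth [ 0.6213 -0.2454  0.0978] [0.0014 0.0014]
pot [ 0.3961  0.3875 -0.0204] [0.0011 0.0011]
light [ 0.6222 -0.2273  0.0059] [0.0016 0.0016]
roll [ 0.4062 -0.0232 -0.0009] [0.0038 0.0038]
cartons [ 0.422  -0.5337  0.0098] [0.0013 0.0013]
```

View pics/c1.png

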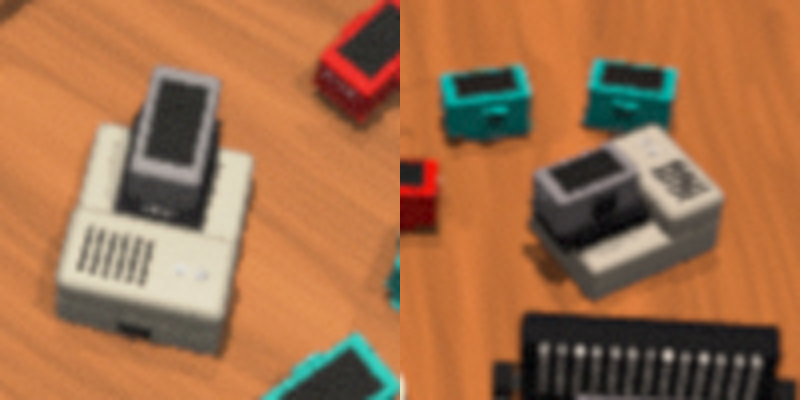

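View pics/c2.png

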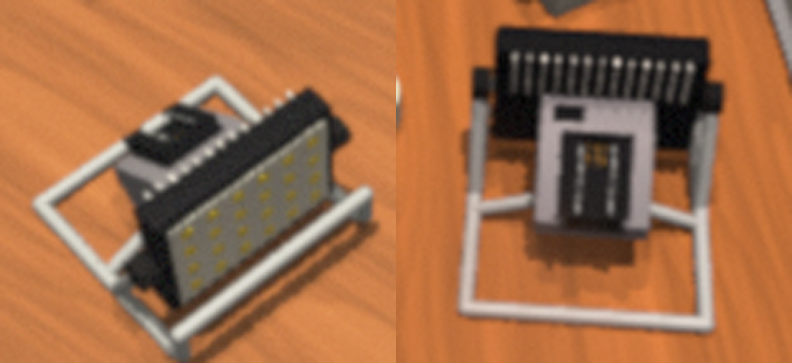

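The crops confirm it: the grey pack sits on the grey charger, with its nose towards the taller vented rear part. The floodlight's rail shows in the side view at about (291,235). Next I'll fit both poses from depth.

Run:
```python
from h import *
s=pickle.load(open('scene0.pkl','rb'));d=pickle.load(open('side0.pkl','rb'))
S=cloud(s);D=cloud(d)
def near(c,x,r): return c[(np.hypot(c[...,0]-x[0],c[...,1]-x[1])<r)]
for n,C in (('scene',S),('side',D)):
    tb=C[np.abs(C[...,2])<.03]; print(n,'table z',np.median(tb[:,2]))
    P=near(C,(.65,.15),.16)
    print(np.histogram(P[:,2],bins=np.arange(0,.14,.005)))
    top=P[(P[:,2]>.108)&(P[:,2]<.128)]
    r=cv2.minAreaRect(top[:,:2].astype(np.float32)*1000);print('packtop',len(top),r,top.mean(0))
    ch=P[(P[:,2]>.07)&(P[:,2]<.086)&(P[:,0]>.66)]
    print('rear',cv2.minAreaRect(ch[:,:2].astype(np.float32)*1000),len(ch))
    ch=P[(P[:,2]>.035)&(P[:,2]<.086)]
    print('whole',cv2.minAreaRect(ch[:,:2].astype(np.float32)*1000))
# light slope fit
P=near(D,(.62,-.24),.07)
P=P[P[:,2]>.05]
rng=np.random.default_rng(0);best=0
for _ in range(2000):
    a=P[rng.choice(len(P),3,False)];n=np.cross(a[1]-a[0],a[2]-a[0]);l=np.linalg.norm(n)
    if l<1e-6: continue
    n/=l; n*=np.sign(n[2]); 
    if not .6<n[2]<.95: continue
    k=(np.abs((P-a[0])@n)<.003)
    if k.sum()>best: best=k.sum();B=k
Q=P[B];m=Q.mean(0);n=np.linalg.svd(Q-m)[2][2];n*=np.sign(n[2]);print('slope',best,len(P),m,n,np.degrees(np.arccos(n[2])),np.degrees(np.arctan2(-n[1],-n[0])))
```

```text
scene table z 0.00118861024713246
(array([2794,  368,   19,   36,   22,   24,   29,   22,  110,  270,   80,
         37,   68,  140,  150,  553,  249,   22,   19,   19,   30,   29,
         77,  321,  109,    1,    0,    0]), array([0.   , 0.005, 0.01 , 0.015, 0.02 , 0.025, 0.03 , 0.035, 0.04 ,
       0.045, 0.05 , 0.055, 0.06 , 0.065, 0.07 , 0.075, 0.08 , 0.085,
       0.09 , 0.095, 0.1  , 0.105, 0.11 , 0.115, 0.12 , 0.125, 0.13 ,
       0.135, 0.14 ]))
packtop 518 ((632.734619140625, 158.3636474609375), (93.74386596679688, 59.39679718017578), 23.117563247680664) [0.63572665 0.15784221 0.1175824 ]
rear ((699.4874267578125, 186.28628540039062), (107.62970733642578, 123.65742492675781), 23.682695388793945) 951
whole ((673.209716796875, 174.194091796875), (167.36114501953125, 123.43675231933594), 24.472518920898438)
side table z 4.262099851271017e-06
(array([825,  76,  43,  40,  36,  33,  34,  32,  57, 116,  60,  40,  40,
        70,  65, 243,  87,  26,  29,  21,  30,  29,  44, 182,  25,   0,
         0,   0]), array([0.   , 0.005, 0.01 , 0.015, 0.02 , 0.025, 0.03 , 0.035, 0.04 ,
       0.045, 0.05 , 0.055, 0.06 , 0.065, 0.07 , 0.075, 0.08 , 0.085,
       0.09 , 0.095, 0.1  , 0.105, 0.11 , 0.115, 0.12 , 0.125, 0.13 ,
       0.135, 0.14 ]))
packtop 267 ((632.9310302734375, 156.61288452148438), (94.80176544189453, 55.60728073120117), 26.717174530029297) [0.63214976 0.15161513 0.11651702]
rear ((700.2811889648438, 185.8714599609375), (106.36273193359375, 127.96622467041016), 19.115798950195312) 353
whole ((670.8604125976562, 170.79202270507812), (174.1788787841797, 125.16480255126953), 24.28533363342285)
slope 356 1023 [ 0.61808701 -0.21824203  0.11071687] [-0.36231755 -0.54830772  0.75371389] 41.08688078755399 56.54357650064422
```

Run:
```python
from h import *
s=pickle.load(open('scene0.pkl','rb'));d=pickle.load(open('side0.pkl','rb'))
S=cloud(s);D=cloud(d)
def onz(c,p,z):
    o,r=ray(c,p);return o+r*(z-o[2])/r[2]
for p in [(250,274),(326,278)]: print(onz(d,p,.012))
for C,n in((S,'scene'),(D,'side')):
    P=C[(np.hypot(C[...,0]-.62,C[...,1]+.2)<.22)]
    sk=P[(P[:,2]>.008)&(P[:,2]<.02)]
    r=cv2.minAreaRect(sk[:,:2].astype(np.float32)*1000);print(n,'skid',r,len(sk))
    hd=P[(P[:,2]>.175)&(P[:,2]<.21)];print('head',cv2.minAreaRect(hd[:,:2].astype(np.float32)*1000),len(hd))
X=D[190:260,265:315]
np.set_printoptions(linewidth=200)
for v in range(205,256,4): print(v,[(tuple((D[v,u]*1000).round().astype(int))) for u in range(270,312,6)])
```

```text
[ 0.49076479 -0.28898249  0.012     ]
[ 0.73298515 -0.32537911  0.012     ]
scene skid ((614.2120361328125, -192.34356689453125), (407.7257080078125, 374.4793701171875), 38.235740661621094) 581
head ((642.9180908203125, -113.50057983398438), (50.09849548339844, 210.53575134277344), 79.47443389892578) 920
side skid ((629.7797241210938, -194.19705200195312), (244.86868286132812, 251.34783935546875), 80.1108627319336) 738
head ((642.5798950195312, -114.09591674804688), (46.30524826049805, 208.6951141357422), 80.42433166503906) 771
205 [(np.int64(571), np.int64(-121), np.int64(152)), (np.int64(593), np.int64(-112), np.int64(138)), (np.int64(611), np.int64(-119), np.int64(145)), (np.int64(629), np.int64(-126), np.int64(151)), (np.int64(649), np.int64(-127), np.int64(150)), (np.int64(666), np.int64(-135), np.int64(159)), (np.int64(686), np.int64(-135), np.int64(156))]
209 [(np.int64(573), np.int64(-115), np.int64(123)), (np.int64(591), np.int64(-124), np.int64(132)), (np.int64(611), np.int64(-127), np.int64(134)), (np.int64(631), np.int64(-126), np.int64(130)), (np.int64(651), np.int64(-12
[... 3291 characters left out ...]
.int64(-194), np.int64(2)), (np.int64(579), np.int64(-238), np.int64(69)), (np.int64(597), np.int64(-245), np.int64(78)), (np.int64(615), np.int64(-251), np.int64(85)), (np.int64(634), np.int64(-252), np.int64(84)), (np.int64(655), np.int64(-249), np.int64(76)), (np.int64(673), np.int64(-253), np.int64(80))]
253 [(np.int64(567), np.int64(-209), np.int64(0)), (np.int64(587), np.int64(-212), np.int64(2)), (np.int64(608), np.int64(-212), np.int64(-1)), (np.int64(628), np.int64(-214), np.int64(0)), (np.int64(648), np.int64(-217), np.int64(1)), (np.int64(669), np.int64(-217), np.int64(-3)), (np.int64(690), np.int64(-219), np.int64(-2))]<stdin>:14: RuntimeWarning: invalid value encountered in cast
```

Estimated poses: charger yaw about 24°, light yaw about 80.5°. I'll raise the hand, turn it, and cross above the pot to look from above the charger.

Emit:
{"name": "send_rows", "arguments": {
  "moves": [
    [0,0,-1,0,0,1,-1],
    [0,0,-1,0,0,1,-1],
    [0,0,-1,0,0,1,-1],
    [0,0,-1,0,0,1,-1],
    [0,0,0,0,0,1,-1],
    [0,0,0,0,0,1,-1],
    [0,0,0,0,0,1,-1],
    [0,0,0,0,0,1,-1],
    [0,0,0,0,0,1,-1],
    [0,0,0,0,0,1,-1],
    [0,0,0,0,0,1,-1],
    [0,0,0,0,0,1,-1]
  ]
}}

```text
time_s: 3.3
position: [0.2322, 0.5802, 0.3225]
tcp_rot: [[0.79, 0.614, -0.0], [0.614, -0.79, -0.0], [-0.0, 0.0, -1.0]]
force: [0.0, -0.6, -0.3]
opening: 1.002
```

Emit:
{"name": "send_rows", "arguments": {
  "moves": [
    [0,0,0,0,0,1,-1],
    [0,0,0,0,0,0.4,-1],
    [0.25,1,0,0,0,0,-1],
    [0.25,1,0,0,0,0,-1],
    [0.25,1,0,0,0,0,-1],
    [0.25,1,0,0,0,0,-1],
    [0.25,1,0,0,0,0,-1],
    [0.25,1,0,0,0,0,-1],
    [0.25,1,0,0,0,0,-1],
    [0.25,1,0,0,0,0,-1],
    [0.25,1,0,0,0,0,-1],
    [0.25,1,0,0,0,0,-1]
  ]
}}

```text
time_s: 4.8
position: [0.3921, 0.3771, 0.3226]
tcp_rot: [[0.912, 0.41, 0.0], [0.41, -0.912, 0.0], [0.0, -0.0, -1.0]]
force: [0.3, 0.7, 0.8]
opening: 0.997
```

Emit:
{"name": "send_rows", "arguments": {
  "moves": [
    [0.25,1,0,0,0,0,-1],
    [0.25,1,0,0,0,0,-1],
    [0.25,1,0,0,0,0,-1],
    [0.25,1,0,0,0,0,-1],
    [0.25,1,0,0,0,0,-1],
    [0.25,1,0,0,0,0,-1],
    [0.25,1,0,0,0,0,-1],
    [0.25,1,0,0,0,0,-1],
    [0.25,1,0,0,0,0,-1],
    [0.25,1,0,0,0,0,-1],
    [0.25,1,0,0,0,0,-1],
    [0.25,1,0,0,0,0,-1]
  ]
}}

```text
time_s: 6.3
position: [0.5835, 0.134, 0.3226]
tcp_rot: [[0.912, 0.41, -0.0], [0.41, -0.912, 0.0], [-0.0, -0.0, -1.0]]
force: [0.9, 0.5, 0.7]
opening: 0.998
```

```bash
cat > w.py <<'E'
from h import *
from rig import status, vision, bot, models
def wcap(name):
    s=status.read_state(); c=vision.capture('wrist')
    T=np.eye(4);T[:3,:3]=s['tcp_rot'];T[:3,3]=s['position']
    c['pose']=T@c['hand_eye']; c['st']=s
    pickle.dump(c,open(name+'.pkl','wb')); cv2.imwrite(f'pics/{name}.png',c['img'][:,:,::-1])
    print('t',s['time_s'],'pos',s['position'].round(4),'q',s['joint_positions'].round(1),'op',round(s['opening'],3),'f',s['force'].round(1)); print(s['tcp_rot'].round(3))
    return c
E
python3 - <<'E'
from w import *
c=wcap('w1')
for o in ['pack_center','pack_buttons','charger_home','charger_mouth']:
        print(o,[(np.round(d['point'],1).tolist(),round(d['confidence'],2)) for d in models.landmark_of('wrist',o)])
E
```

```text
t 6.3 pos [0.5835 0.134  0.3226] q [ 2.2 22.7 78.6  0.  78.7 68.1] op 0.998 f [0.9 0.5 0.7]
[[ 0.912  0.41  -0.   ]
 [ 0.41  -0.912  0.   ]
 [-0.    -0.    -1.   ]]
pack_center [([247.6, 114.8], 0.79), ([102.6, 107.2], 0.72), ([162.2, 211.5], 0.68), ([139.0, 3.1], 0.56)]
pack_buttons [([158.0, 213.5], 0.96), ([250.2, 115.4], 0.77), ([99.8, 106.7], 0.69)]
charger_home [([250.0, 116.2], 0.75)]
charger_mouth []
```

View pics/w1.png

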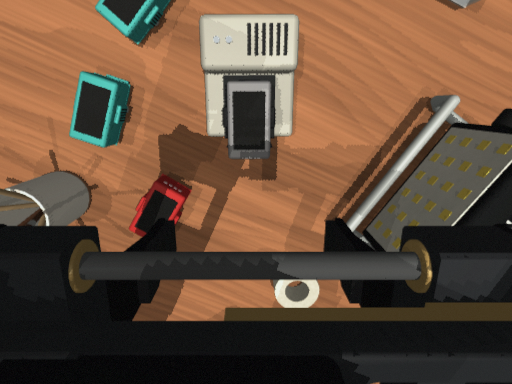

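The wrist picture shows the pack at (250,117), nose towards the vented end (up in the image), almost aligned with the jaws. Red and teal packs are off to the left. I'll measure it from the depth.

Run:
```python
from h import *
c=pickle.load(open('w1.pkl','rb'));W=cloud(c)
b=W[5:170,195:305]
top=b[(b[...,2]>.108)&(b[...,2]<.126)]
print(len(top),np.median(top[:,2]),cv2.minAreaRect((top[:,:2]*1000).astype(np.float32)))
r=b[(b[...,2]>.072)&(b[...,2]<.085)];
r=r[r[:,0]>.68];print('rear',np.median(r[:,2]),cv2.minAreaRect((r[:,:2]*1000).astype(np.float32)))
l=b[(b[...,2]>.042)&(b[...,2]<.085)];print('all',cv2.minAreaRect((l[:,:2]*1000).astype(np.float32)))
im=cv2.resize(c['img'][0:170,180:320],None,fx=4,fy=4,interpolation=cv2.INTER_CUBIC)[:,:,::-1].copy()
# overlay predicted
def ov(p0,yaw,col):
    X=np.array([np.cos(yaw),np.sin(yaw),0]);Y=np.array([-X[1],X[0],0]);Z=np.array([0,0,1])
    for pts in ([(-50,26,31),(42,26,31),(42,-26,31),(-50,-26,31)],[(56,62,-8),(122,62,-8),(122,-62,-8),(56,-62,-8)],[(-13,32,7),(13,32,7)],[(-13,-32,7),(13,-32,7)]):
        P=np.array([p0+(a*X+bb*Y+e*Z)/1000 for a,bb,e in pts])
        q=(proj(c,P)-[180,0]+.5)*4
        cv2.polylines(im,[q.astype(int)],True,col,1)
ov(np.array([.6365,.159,.086]),np.radians(24),(0,0,255))
cv2.imwrite('pics/w1c.png',im)
```

```text
3345 0.11660522962018066 ((631.6036987304688, 156.35345458984375), (90.33415222167969, 52.000389099121094), 24.241174697875977)
rear 0.0772344813540668 ((715.8377685546875, 194.08148193359375), (65.05973052978516, 122.12381744384766), 24.29837417602539)
all ((671.5269775390625, 173.90017700195312), (164.84693908691406, 123.76899719238281), 24.573055267333984)
```

View pics/w1c.png

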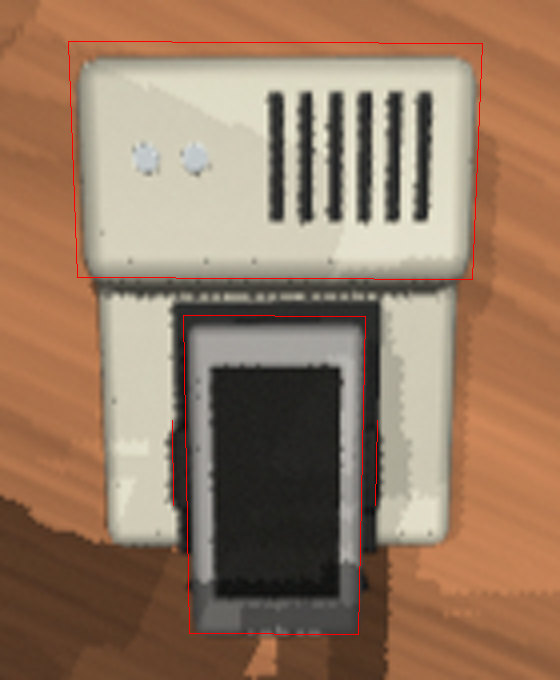

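Depth agrees with the given sizes: top at 0.117 m, 90x52 mm, and the pack and charger rear give the same home within 1 mm. Pack centre is (0.635, 0.158) at 24.3° yaw. Descending to the buttons.

Emit:
{"name": "send_rows", "arguments": {
  "moves": [
    [1,0,0,0,0,0,-1],
    [1,0,0,0,0,0,-1],
    [0.27,0,1,0,0,0,-1],
    [0,0,1,0,0,0,-1],
    [0,0,1,0,0,0,-1],
    [0,0,1,0,0,0,-1],
    [0,0,1,0,0,0,-1],
    [0,0,1,0,0,0,-1],
    [0,0,1,0,0,0,-1]
  ]
}}

```text
time_s: 7.68
position: [0.634, 0.1593, 0.147]
tcp_rot: [[0.912, 0.411, -0.0], [0.411, -0.912, 0.0], [-0.0, -0.0, -1.0]]
force: [0.1, -0.3, -0.5]
opening: 0.996
```

Emit:
{"name": "send_rows", "arguments": {
  "moves": [
    [0,0,1,0,0,0,-1],
    [0,0,1,0,0,0,-1],
    [0,0,0.85,0,0,0,-1],
    [0,0,0,0,0,0,-1]
  ]
}}

```text
time_s: 8.18
position: [0.6326, 0.159, 0.0747]
tcp_rot: [[0.912, 0.411, -0.005], [0.411, -0.912, -0.0], [-0.004, -0.002, -1.0]]
force: [-0.5, 0.4, 0.2]
opening: 1.001
```

Run:
```python
from w import *
c=wcap('w2'); c=vision.capture('side'); cv2.imwrite('pics/s2.png',cv2.resize(c['img'][90:230,200:350],None,fx=4,fy=4,interpolation=2)[:,:,::-1])
```

```text
t 8.175 pos [0.6326 0.159  0.0747] q [ 4.3 42.7 84.1  0.  53.5 70. ] op 1.001 f [-0.5  0.4  0.2]
[[ 0.912  0.411 -0.005]
 [ 0.411 -0.912 -0.   ]
 [-0.004 -0.002 -1.   ]]
```

View pics/w2.png

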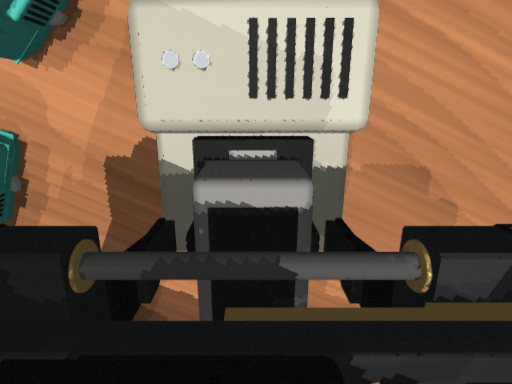

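View pics/s2.png

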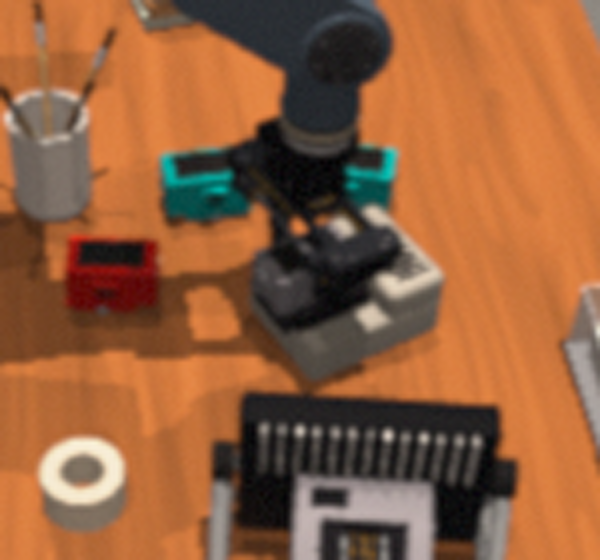

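The pack sits at columns 195–313, centred between the fingers (175/327). Nudging slightly forward, then squeezing.

Emit:
{"name": "send_rows", "arguments": {
  "moves": [
    [0.08,0.05,0,0,0,0,-1],
    [0,0,0,0,0,0,0],
    [0,0,0,0,0,0,1],
    [0,0,0,0,0,0,1],
    [0,0,0,0,0,0,1],
    [0,0,0,0,0,0,1],
    [0,0,0,0,0,0,1]
  ]
}}

```text
time_s: 9.15
position: [0.6369, 0.1583, 0.0766]
tcp_rot: [[0.912, 0.41, -0.0], [0.41, -0.912, 0.001], [0.0, -0.001, -1.0]]
force: [-2.2, 3.2, 4.2]
opening: 0.592
```

The opening is 51.5 mm, so both catches are flush. Sliding back gently at first.

Emit:
{"name": "send_rows", "arguments": {
  "moves": [
    [-0.2,0,0,0,0,0,1],
    [-0.3,0,0,0,0,0,1],
    [-0.5,0,0,0,0,0,1]
  ]
}}

```text
time_s: 9.52
position: [0.6167, 0.1485, 0.0766]
tcp_rot: [[0.912, 0.409, 0.006], [0.409, -0.912, 0.002], [0.007, 0.001, -1.0]]
force: [1.8, 5.0, 0.5]
opening: 0.597
```

Emit:
{"name": "send_rows", "arguments": {
  "moves": [
    [-0.6,0,0,0,0,0,1],
    [-0.6,0,0,0,0,0,1],
    [-0.6,0,0,0,0,0,1],
    [-0.6,0,0,0,0,0,1],
    [-0.6,0,0,0,0,0,1],
    [-0.6,0,0,0,0,0,1],
    [0,0,0,0,0,0,1]
  ]
}}

```text
time_s: 10.4
position: [0.53, 0.1099, 0.0755]
tcp_rot: [[0.912, 0.409, -0.004], [0.409, -0.912, -0.001], [-0.004, -0.001, -1.0]]
force: [0.2, -0.5, -5.1]
opening: 0.597
```

Run:
```python
from w import *
c=wcap('w3'); c=vision.capture('side'); cv2.imwrite('pics/s3.png',cv2.resize(c['img'][90:230,200:350],None,fx=4,fy=4,interpolation=2)[:,:,::-1])
```

```text
t 10.4 pos [0.53   0.1099 0.0755] q [-1.000e-01  3.650e+01  1.009e+02 -0.000e+00  4.280e+01  6.580e+01] op 0.597 f [ 0.2 -0.5 -5.1]
[[ 0.912  0.409 -0.004]
 [ 0.409 -0.912 -0.001]
 [-0.004 -0.001 -1.   ]]
```

View pics/w3.png

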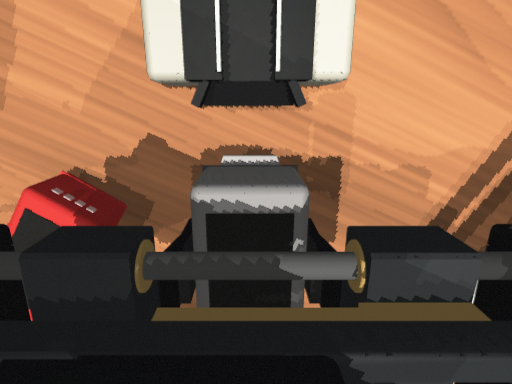

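View pics/s3.png

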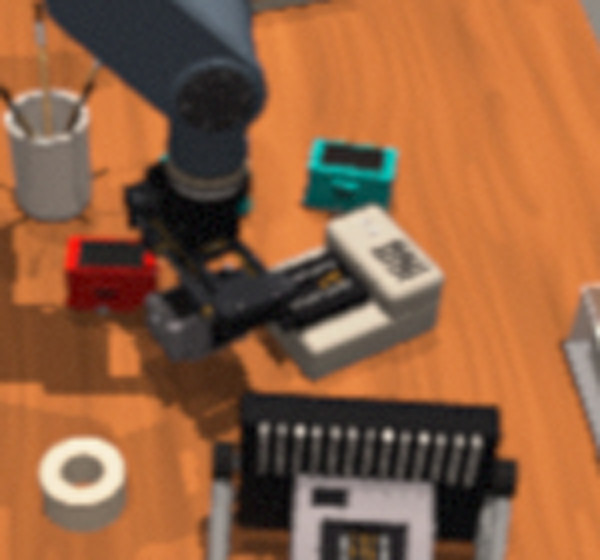

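The pack is in hand, clear of the charger, about 117 mm from home. The force reads roughly 5 N, which matches its weight. Lifting, turning to the light's heading and crossing above the lamp head.

Emit:
{"name": "send_rows", "arguments": {
  "moves": [
    [0,0,-0.5,0,0,0,1],
    [0,0,-1,0,0,0,1],
    [0,0,-1,0,0,0,1],
    [0,0,-1,0,0,-0.5,1],
    [0,0,-1,0,0,-1,1],
    [0,0,-1,0,0,-1,1],
    [0,0,-1,0,0,-1,1],
    [0,0,-1,0,0,-1,1],
    [0,0,-1,0,0,-1,1],
    [0,0,-0.5,0,0,-0.13,1]
  ]
}}

```text
time_s: 11.75
position: [0.5328, 0.1109, 0.3035]
tcp_rot: [[0.166, 0.986, 0.004], [0.986, -0.166, 0.0], [0.001, 0.004, -1.0]]
force: [0.3, 0.5, -5.6]
opening: 0.597
```

Run:
```python
from w import *
c=wcap('w4')
T=np.linalg.inv(np.block([[c['st']['tcp_rot'],c['st']['position'][:,None]],[np.zeros((1,3)),1]]))
W=cloud(c); L=W@T[:3,:3].T+T[:3,3]   # tool frame
np.set_printoptions(linewidth=200,suppress=True)
for v in range(155,250,6): print(v,[tuple(map(int,np.nan_to_num(L[v,u]*1000).round())) for u in (190,200,210,250,290,300,310)])
```

```text
t 11.75 pos [0.5328 0.1109 0.3035] q [-0.  18.8 87.9  0.  73.1  9.5] op 0.597 f [ 0.3  0.5 -5.6]
[[ 0.166  0.986  0.004]
 [ 0.986 -0.166  0.   ]
 [ 0.001  0.004 -1.   ]]
155 [(-4, -93, 303), (-5, -77, 303), (-5, -62, 303), (43, 0, 19), (-5, 63, 305), (-5, 78, 303), (-5, 94, 305)]
161 [(-14, -94, 306), (-14, -78, 304), (-14, -62, 304), (40, 0, 17), (-14, 63, 304), (-14, 78, 304), (-14, 94, 304)]
167 [(-24, -94, 304), (-24, -78, 304), (40, -22, -1), (40, 0, -2), (40, 22, -1), (-24, 79, 306), (-24, 95, 303)]
173 [(-33, -94, 304), (-33, -78, 303), (40, -20, -16), (40, 0, -14), (40, 20, -16), (-34, 80, 306), (-34, 95, 304)]
179 [(-43, -95, 305), (40, -23, -26), (40, -18, -29), (40, 0, -28), (40, 18, -27), (39, 23, -25), (-43, 96, 304)]
185 [(-53, -95, 303), (40, -22, -36), (40, -17, -37), (40, 0, -36), (40, 17, -36), (40, 21, -36), (-53, 96, 304)]
191 [(-63, -96, 304), (38, -21, -39), (38, -17, -40), (38, 0, -39), (38, 17, -39), (38, 21, -41), (-63, 97, 303)]
197 [(34, -26, -36), (35, -21, -40), (36, -17, -41), (35, 0, -39), (35, 17, -40), (35, 21, -39), (-73, 97, 304)]
203 [(-83, -97, 30
[... 178 characters left out ...]
 (30, 21, -40), (-93, 98, 303)]
215 [(-103, -98, 302), (27, -22, -39), (27, -17, -40), (27, 0, -40), (27, 17, -40), (27, 21, -40), (-104, 99, 305)]
221 [(10, -34, -4), (25, -22, -41), (25, -17, -41), (25, 0, -40), (25, 17, -40), (25, 21, -40), (10, 33, -5)]
227 [(10, -32, -13), (22, -22, -39), (22, -17, -40), (22, 0, -40), (22, 17, -40), (22, 21, -40), (10, 32, -12)]
233 [(9, -31, -17), (19, -22, -39), (19, -18, -40), (19, 0, -41), (19, 17, -41), (18, 22, -39), (10, 30, -20)]
239 [(8, -30, -24), (16, -22, -40), (17, -18, -41), (17, 0, -41), (17, 17, -41), (16, 22, -40), (9, 29, -25)]
245 [(8, -29, -30), (13, -22, -40), (14, -18, -41), (13, 0, -41), (13, 18, -40), (13, 22, -40), (9, 28, -31)]
```

View pics/w4.png

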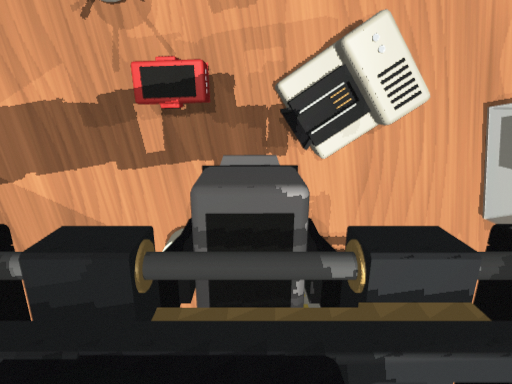

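Pack in hand, in the tool frame: nose face at x=+40, top at z=−40, centred in y. So its centre is at (−2, 0, −9) mm from the TCP and straight. Crossing to the light.

Emit:
{"name": "send_rows", "arguments": {
  "moves": [
    [-0.965,0.305,0,0,0,0,1],
    [-0.965,0.305,0,0,0,0,1],
    [-0.965,0.305,0,0,0,0,1],
    [-0.965,0.305,0,0,0,0,1],
    [-0.965,0.305,0,0,0,0,1],
    [-0.965,0.305,0,0,0,0,1],
    [-0.965,0.305,0,0,0,0,1],
    [-0.965,0.305,0,0,0,0,1],
    [-0.965,0.305,0,0,0,0,1],
    [-0.965,0.305,0,0,0,0,1],
    [-0.965,0.305,0,0,0,0,1],
    [-0.965,0.305,0,0,0,0,1]
  ]
}}

```text
time_s: 13.3
position: [0.5745, -0.1911, 0.3007]
tcp_rot: [[0.166, 0.986, -0.001], [0.986, -0.166, 0.001], [0.0, -0.001, -1.0]]
force: [0.5, -0.1, -5.9]
opening: 0.597
```

Emit:
{"name": "send_rows", "arguments": {
  "moves": [
    [-0.965,0.305,0,0,0,0,1],
    [-0.965,0.305,0,0,0,0,1],
    [-0.965,0.305,0,0,0,0,1],
    [-0.965,0.305,0,0,0,0,1],
    [-0.965,0.305,0,0,0,0,1],
    [-0.965,0.305,0,0,0,0,1],
    [-0.965,0.305,0,0,0,0,1],
    [-0.965,0.305,0,0,0,0,1],
    [0,0,0,0,1,0,1],
    [0,0,0,0,1,0,1],
    [0,0,0,0,1,0,1],
    [0,0,0,0,0.5,0,1]
  ]
}}

```text
time_s: 14.8
position: [0.6018, -0.3942, 0.2992]
tcp_rot: [[0.138, 0.986, 0.096], [0.807, -0.169, 0.566], [0.574, -0.001, -0.819]]
force: [0.2, 0.2, -6.3]
opening: 0.6
```

Run:
```python
from w import *
c=wcap('w5')
```

```text
t 14.8 pos [ 0.6018 -0.3942  0.2992] q [-52.7  44.9  49.1  26.4 109.5 -39.2] op 0.6 f [ 0.2  0.2 -6.3]
[[ 0.138  0.986  0.096]
 [ 0.807 -0.169  0.566]
 [ 0.574 -0.001 -0.819]]
```

View pics/w5.png

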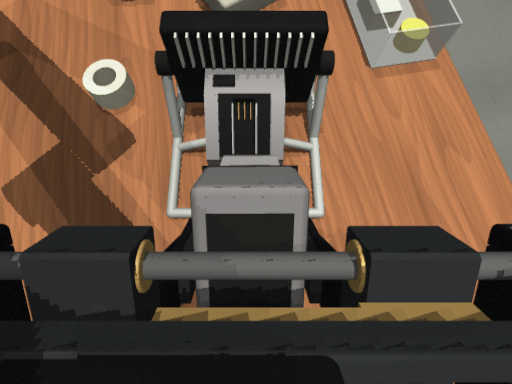

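The rail is clearly in view at (244,130), ahead of the pack. Lowering for a closer measurement.

Emit:
{"name": "send_rows", "arguments": {
  "moves": [
    [-0.69,0,0.98,0,0,0,1],
    [-0.69,0,0.98,0,0,0,1],
    [-0.69,0,0.98,0,0,0,1],
    [-0.69,0,0.98,0,0,0,1],
    [0,0,0,0,0,0,1]
  ]
}}

```text
time_s: 15.48
position: [0.6016, -0.3903, 0.1782]
tcp_rot: [[0.138, 0.986, 0.091], [0.807, -0.165, 0.567], [0.575, -0.005, -0.818]]
force: [-0.6, 0.5, -6.0]
opening: 0.596
```

```bash
cat > lm.py <<'E'
from h import *
def analyse(name):
    c=pickle.load(open(name+'.pkl','rb'));W=cloud(c)
    np.set_printoptions(suppress=True,precision=4)
    # head top: yaw
    P=W[(W[...,2]>.04)&(W[...,2]<.2)&(np.hypot(W[...,0]-.625,W[...,1]+.22)<.08)]
    xl=np.array([np.cos(np.radians(80.5)),np.sin(np.radians(80.5)),0]);
    sel=[]
    n0=np.array([-xl[0]*np.sin(np.radians(35)),-xl[1]*np.sin(np.radians(35)),np.cos(np.radians(35))])
    h=P@n0
    H,e=np.histogram(h,bins=np.arange(h.min(),h.max(),.001))
    for i in np.argsort(H)[::-1][:12]: print(round(e[i]+.0005,4),H[i])
    return c,W
E
python3 - <<'E'
from w import *
import lm
c=wcap('w6')
for o in ['light_home','light_mouth']:
    print(o,[(np.round(d['point'],1).tolist(),round(d['confidence'],2)) for d in models.landmark_of('wrist',o)])
lm.analyse('w6')
E
```

```text
t 15.475 pos [ 0.6016 -0.3903  0.1782] q [-52.4  50.4  56.   25.   98.4 -44.7] op 0.596 f [-0.6  0.5 -6. ]
[[ 0.138  0.986  0.091]
 [ 0.807 -0.165  0.567]
 [ 0.575 -0.005 -0.818]]
light_home []
light_mouth [([242.5, 110.1], 0.61)]
0.1676 2005
0.1466 1530
0.1476 1450
0.1556 1236
0.1666 1058
0.1686 966
0.1546 668
0.1566 513
0.1456 451
0.1486 342
0.1406 231
0.1396 207
```

View pics/w6.png

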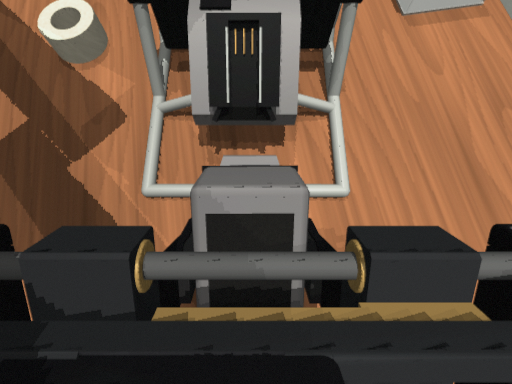

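```bash
cat > fit.py <<'E'
from h import *
import sys
def fit(name,verbose=True):
    np.set_printoptions(suppress=True,precision=4)
    c=pickle.load(open(name+'.pkl','rb'));W=cloud(c)
    R=c['st']['tcp_rot'];t=c['st']['position']
    yaw=np.radians(80.5)
    for it in range(3):
        xl=np.array([np.cos(yaw),np.sin(yaw),0])
        n=np.array([-xl[0]*np.sin(np.radians(35)),-xl[1]*np.sin(np.radians(35)),np.cos(np.radians(35))])
        xt=np.array([xl[0]*np.cos(np.radians(35)),xl[1]*np.cos(np.radians(35)),np.sin(np.radians(35))]);yt=np.cross(n,xt)
        P=W[(W[...,2]>.04)&(W[...,2]<.2)&(np.hypot(W[...,0]-.625,W[...,1]+.22)<.09)]
        h=P@n; H,e=np.histogram(h,bins=np.arange(.16,.175,.0005));hm=e[np.argmax(H)]
        lips=P[np.abs(h-hm)<.003];fl=P[np.abs(h-hm+.012)<.002];ho=P[np.abs(h-hm+.0205)<.003]
        for nm,q in(('lips',lips),('floor',fl),('hous',ho)):
            m=q.mean(0);s=np.linalg.svd(q-m)[2][2];s*=np.sign(s[2])
            uv=np.stack([(q-t)@xt,(q-t)@yt],-1)
            lo,hi=np.percentile(uv,.7,0),np.percentile(uv,99.3,0)
            if verbose: print(nm,len(q),'h',np.median(q@n),'tilt',np.degrees(np.arccos(s[2])).round(2),'naz',np.degrees(np.arctan2(-s[1],-s[0])).round(2),'uv',lo,hi)
        # gap edges per row along u: lip inner edges
        u=(lips-t)@xt;v=(lips-t)@yt
        fu=(fl-t)@xt;fv=(fl-t)@yt
        us=np.arange(u.min()+.006,u.max()-.003,.004);L=[]
        vc=np.median(v)
        for a in us:
            k=(np.abs(u-a)<.002)
            if k.sum()<20: continue
            vv=np.sort(v[k]);g=np.diff(vv);i=np.argmax(g)
            if g[i]>.02: L.append((a,(vv[i]+vv[i+1])/2,g[i],(vv[0]+vv[-1])/2,vv[-1]-vv[0]))
        L=np.array(L)
        if verbose and it==2: print(L.round(4))
        s1=np.polyfit(L[:,0],L[:,1],1);s2=np.polyfit(L[:,0],L[:,3],1)
        print('yaw',np.degrees(yaw),'gap line',s1,'outer line',s2)
        yaw+=(s1[0]+s2[0])/2/np.cos(np.radians(35))*0.8
    return c
fit(sys.argv[1])
E
python3 fit.py w6
```

```text
lips 4283 h 0.1675651932515228 tilt 34.96 naz 80.35 uv [ 0.0703 -0.0271] [0.1512 0.0402]
floor 2586 h 0.15551953305042118 tilt 35.26 naz 80.46 uv [ 0.0643 -0.0128] [0.1456 0.0265]
hous 3955 h 0.14705938478124858 tilt 34.63 naz 80.3 uv [ 0.0562 -0.0482] [0.1547 0.0613]
yaw 80.5 gap line [-0.0071  0.0073] outer line [-0.003   0.0069]
lips 4288 h 0.1657268071928833 tilt 34.97 naz 80.34 uv [ 0.0703 -0.0262] [0.1512 0.0411]
floor 2594 h 0.15366790179068263 tilt 35.3 naz 80.41 uv [ 0.0635 -0.012 ] [0.1456 0.0273]
hous 3956 h 0.14519730084464752 tilt 34.64 naz 80.27 uv [ 0.0561 -0.0473] [0.1552 0.0622]
yaw 80.21679172993156 gap line [-0.0017  0.0075] outer line [0.001  0.0073]
lips 4284 h 0.16559825906890327 tilt 34.96 naz 80.35 uv [ 0.0703 -0.0262] [0.1512 0.0411]
floor 2589 h 0.15354604235622396 tilt 35.26 naz 80.41 uv [ 0.0643 -0.012 ] [0.1456 0.0273]
hous 3955 h 0.14507470174088455 tilt 34.64 naz 80.28 uv [ 0.0561 -0.0472] [0.1547 0.0623]
[[0.07   0.0073 0.0282 0.0073 0.0673]
 [0.074  0.0073 0.028  0.0073 0.0671]
 [0.078  0.0074 0.0281 0.0073 0.0669]
 [0.082  0.0074 0.0281 0.0077 0.0675]
 [0.086  0.0077 0.0287 0.0078 0.0672]
 [0.09   0.0077 0.0285 0.0077 0.067 ]
 [0.094  0.0077 0.0284 0.0074 0.0678]
 [0.098  0.0077 0.0284 0.0072 0.0676]
 [0.102  0.0077 0.0283 0.0073 0.0673]
 [0.106  0.0076 0.0282 0.0073 0.0672]
 [0.11   0.0072 0.0289 0.0077 0.0677]
 [0.114  0.0071 0.0288 0.0076 0.0674]
 [0.118  0.0071 0.0287 0.0077 0.0673]
 [0.122  0.0071 0.0286 0.0077 0.0669]
 [0.126  0.0071 0.0286 0.0075 0.0666]
 [0.13   0.0072 0.0286 0.0074 0.0678]
 [0.134  0.0075 0.0291 0.0076 0.068 ]
 [0.138  0.0075 0.0291 0.0075 0.0676]
 [0.142  0.0075 0.029  0.0076 0.0676]]
yaw 80.19702055167893 gap line [-0.0021  0.0076] outer line [0.002  0.0073]
```

```bash
cat > tgt.py <<'E'
import numpy as np, sys
from rig import status
yaw=np.radians(80.25);a=np.radians(35)
xl=np.array([np.cos(yaw),np.sin(yaw),0]);z=np.array([0,0,1.])
xt=xl*np.cos(a)+z*np.sin(a);n=-xl*np.sin(a)+z*np.cos(a);yt=np.cross(n,xt)
Rt=np.stack([xt,-yt,-n],1) # desired tool rot
def run(H,pc=np.array([-.002,0,-.009])):
    s=status.read_state();R=s['tcp_rot'];t=s['position']
    from scipy.spatial.transform import Rotation as Ro
    c=t+R@pc
    d=(c-H)
    print('pack minus home in rail frame mm',(1000*np.array([d@xt,d@yt,d@n])).round(1),'rotvec to target(tool,deg)',np.degrees(Ro.from_matrix(R.T@Rt).as_rotvec()).round(2))
    print('t',s['time_s'],'pos',t.round(4),'f',s['force'].round(1),'op',round(s['opening'],3),'opmm',round(87*s['opening'],1))
E
python3 - <<'E'
import pickle
from tgt import *
c=pickle.load(open('w6.pkl','rb'));t=c['st']['position']
yaw2=np.radians(80.197);
import numpy as np
x2=np.array([np.cos(yaw2),np.sin(yaw2),0]);n2=-x2*np.sin(a)+z*np.cos(a);xt2=x2*np.cos(a)+z*np.sin(a);yt2=np.cross(n2,xt2)
H=t+.1005*xt2+.0075*yt2+(.1535+.031-t@n2)*n2
print(H); run(H)
E
```

```text
[ 0.62027773 -0.23820934  0.13482066]
pack minus home in rail frame mm [-100.6   -9.5  136.9] rotvec to target(tool,deg) [-0.01  0.15  0.29]
t 15.625 pos [ 0.6036 -0.3918  0.1831] f [ 0.2 -0.4 -4.7] op 0.594 opmm 51.7
```

Home height comes out at 0.1348 m against the given 0.135. The arm was still settling, though, so I'll repeat the measurement at rest.

```bash
python3 -c "
from w import *
c=wcap('w7')
c=wcap('w8')
"; for i in w7 w8; do python3 fit.py $i | grep -A30 'yaw 80.2' | egrep 'yaw|lips|floor' | tail -3; done; python3 -c "
from rig import status
s=status.read_state();print(s['position'],s['qvel'].round(2))"
```

```text
t 15.625 pos [ 0.6036 -0.3918  0.1831] q [-52.4  50.2  55.8  25.1  98.5 -44.7] op 0.594 f [ 0.2 -0.4 -4.7]
[[ 0.134  0.986  0.097]
 [ 0.81  -0.165  0.563]
 [ 0.571  0.003 -0.821]]
t 15.675 pos [ 0.6036 -0.3918  0.1835] q [-52.4  50.1  55.7  25.1  98.5 -44.7] op 0.599 f [ 0.9 -0.  -5.3]
[[ 0.134  0.986  0.097]
 [ 0.81  -0.165  0.563]
 [ 0.571  0.003 -0.821]]
lips 4200 h 0.1659323117348948 tilt 35.04 naz 80.3 uv [ 0.0633 -0.0242] [0.1492 0.0432]
floor 2488 h 0.15385986208567884 tilt 35.3 naz 80.31 uv [ 0.0615 -0.0091] [0.1435 0.0282]
yaw 80.24432547099931 gap line [-0.0027  0.0097] outer line [0.0024 0.0093]
lips 4209 h 0.16598244633546325 tilt 35.0 naz 80.3 uv [ 0.0662 -0.0242] [0.1491 0.0433]
floor 2481 h 0.15386213043845814 tilt 35.36 naz 80.19 uv [ 0.0613 -0.0092] [0.1434 0.0291]
yaw 80.25316264008534 gap line [-0.0031  0.0098] outer line [0.0027 0.0093]
[ 0.60354696 -0.39172251  0.18351693] [ 0.03 -0.1   0.53 -0.02 -0.1   0.01]
```

Run:
```python
import pickle
from tgt import *
c=pickle.load(open('w8.pkl','rb'));t=c['st']['position']
H=t+.0984*xt+.0095*yt+(.15386+.031-t@n)*n
print(H); run(H)
```

```text
[ 0.62036639 -0.23825443  0.13481741]
pack minus home in rail frame mm [-100.3   -9.4  137.3] rotvec to target(tool,deg) [0.01 0.18 0.31]
t 15.725 pos [ 0.6035 -0.3917  0.1835] f [-0.5 -0.  -6. ] op 0.595 opmm 51.7
```

The repeat gives the same home to within 0.2 mm: (0.6203, −0.2382, 0.1348). I'll align laterally, back off, and lower onto the rail line.

Emit:
{"name": "send_rows", "arguments": {
  "moves": [
    [-0.24,-0.19,0,0,0.018,0.03,1],
    [-0.24,-0.19,0.5,0,0,0,1],
    [0,0,1,0,0,0,1],
    [0,0,1,0,0,0,1],
    [0,0,1,0,0,0,1],
    [0,0,1,0,0,0,1],
    [0,0,0.6,0,0,0,1],
    [0,0,0,0,0,0,1],
    [0,0,0,0,0,0,1],
    [0,0,0,0,0,0,1]
  ]
}}

```text
time_s: 16.98
position: [0.6043, -0.3277, 0.0714]
tcp_rot: [[0.14, 0.985, 0.097], [0.806, -0.17, 0.566], [0.575, -0.001, -0.818]]
force: [-0.2, -0.5, -4.9]
opening: 0.598
```

```bash
python3 - <<'E'
from w import *
from tgt import *
H=np.array([.6203,-.2382,.1348])
run(H)
c=wcap('w9'); 
T=np.linalg.inv(np.block([[c['st']['tcp_rot'],c['st']['position'][:,None]],[np.zeros((1,3)),1]]))
L=cloud(c)@T[:3,:3].T+T[:3,3]
for v in (173,185,203,221,239): print(v,[tuple(map(int,np.nan_to_num(L[v,u]*1000).round())) for u in (200,210,250,290,300)])
run(H)
E
python3 fit.py w9 | egrep -v '^ ?\[' | tail -4
```

```text
pack minus home in rail frame mm [-112.9    0.6    9.2] rotvec to target(tool,deg) [-0.02 -0.08 -0.08]
t 16.975 pos [ 0.6043 -0.3277  0.0714] f [-0.2 -0.5 -4.9] op 0.598 opmm 52.1
t 16.975 pos [ 0.6043 -0.3277  0.0714] q [-49.4  54.   66.7  26.4  84.1 -48.3] op 0.598 f [-0.2 -0.5 -4.9]
[[ 0.14   0.985  0.097]
 [ 0.806 -0.17   0.566]
 [ 0.575 -0.001 -0.818]]
173 [(13, -44, 99), (40, -20, -15), (40, 0, -16), (40, 20, -15), (14, 44, 98)]
185 [(40, -21, -38), (39, -17, -37), (39, 0, -37), (39, 17, -37), (40, 21, -37)]
203 [(32, -21, -40), (32, -17, -40), (32, 0, -40), (32, 17, -40), (32, 21, -40)]
221 [(24, -22, -41), (24, -17, -41), (24, 0, -41), (24, 17, -41), (24, 21, -40)]
239 [(15, -22, -40), (16, -17, -42), (16, 0, -42), (16, 17, -42), (16, 22, -40)]
pack minus home in rail frame mm [-112.8    0.7    9. ] rotvec to target(tool,deg) [-0.03 -0.09 -0.08]
t 17.025 pos [ 0.6042 -0.3276  0.0713] f [-0.8 -0.3 -5.8] op 0.596 opmm 51.8
lips 7144 h 0.166122415338742 tilt 33.94 naz 80.29 uv [ 0.038  -0.0344] [0.1257 0.033 ]
floor 5149 h 0.15397564062957322 tilt 35.44 naz 80.08 uv [ 0.0738 -0.0222] [0.1292 0.0201]
hous 6514 h 0.14555080383795588 tilt 34.79 naz 80.29 uv [ 0.067  -0.0554] [0.1316 0.0541]
yaw 80.26598461769086 gap line [ 0.002  -0.0008] outer line [ 0.0022 -0.0009]
```

View pics/w9.png

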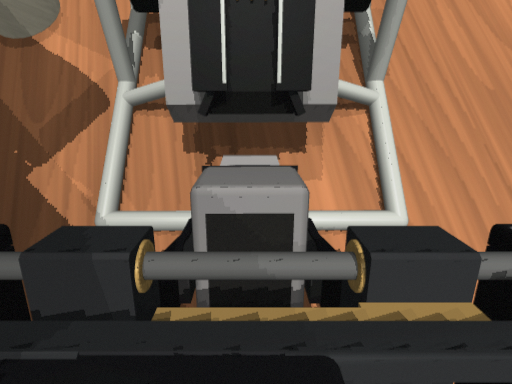

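Run:
```python
from h import *
for nm in ('w2','w3','w4','w8','w9'):
    c=pickle.load(open(nm+'.pkl','rb'))
    T=np.linalg.inv(np.block([[c['st']['tcp_rot'],c['st']['position'][:,None]],[np.zeros((1,3)),1]]))
    L=cloud(c)@T[:3,:3].T+T[:3,3]
    b=L[192:250,198:304].reshape(-1,3);b=b[(b[:,2]<-.03)&(b[:,2]>-.05)&(b[:,0]<.036)&(b[:,0]>.012)&(abs(b[:,1])<.022)]
    A=np.c_[b[:,0],b[:,1],np.ones(len(b))];k=np.linalg.lstsq(A,b[:,2],rcond=None)[0]
    f=L[165:186,215:285].reshape(-1,3);f=f[(abs(f[:,0]-.04)<.004)&(f[:,2]>-.03)&(f[:,2]<.005)]
    kf=np.polyfit(f[:,2],f[:,0],1)
    print(nm,len(b),'slopes deg',np.degrees(k[:2]).round(2),'z at x=25',(k[0]*.025+k[2])*1000,'nose slope',np.degrees(kf[0]).round(2),f[:,0].mean()*1000, 'R31',c['st']['tcp_rot'][2,:2].round(4))
```

```text
w2 5323 slopes deg [ 0.85 -0.51] z at x=25 -42.13613921244687 nose slope 0.19 43.71829031450155 R31 [-0.0043 -0.0018]
w3 5272 slopes deg [ 1.47 -0.16] z at x=25 -40.08277698346118 nose slope 0.21 40.25084978392475 R31 [-0.0037 -0.0011]
w4 5292 slopes deg [1.67 0.04] z at x=25 -40.113055114441615 nose slope 0.13 40.1133302729753 R31 [0.0006 0.0036]
w8 5308 slopes deg [1.76 0.01] z at x=25 -40.58708076995571 nose slope 0.22 39.70870123027236 R31 [0.571  0.0032]
w9 5309 slopes deg [1.67 0.02] z at x=25 -40.6182117178512 nose slope 0.23 39.719212296744544 R31 [ 0.5747 -0.001 ]
```

The pitch looks about 0.7° nose-down, well inside the rail's play. Fine correction, then lower onto the rail axis.

Emit:
{"name": "send_rows", "arguments": {
  "moves": [
    [0,0.025,0.17,0,0.05,0,1],
    [0,0,0.16,0,0,0,1],
    [0.5,0,0,0,0,0,1],
    [0,0,0,0,0,0,1],
    [0,0,0,0,0,0,1],
    [0,0,0,0,0,0,1]
  ]
}}

```text
time_s: 17.77
position: [0.6071, -0.312, 0.071]
tcp_rot: [[0.139, 0.986, 0.097], [0.8, -0.17, 0.575], [0.583, -0.003, -0.813]]
force: [-0.4, -0.7, -4.9]
opening: 0.59
```

Run:
```python
from w import *
from tgt import *
H=np.array([.6203,-.2382,.1348])
run(H)
c=wcap('w10'); run(H)
c=vision.capture('side'); cv2.imwrite('pics/s10.png',cv2.resize(c['img'][180:330,220:370],None,fx=4,fy=4,interpolation=2)[:,:,::-1])
```

```text
pack minus home in rail frame mm [-100.1    0.5   -0.3] rotvec to target(tool,deg) [-0.12 -0.66 -0.1 ]
t 17.775 pos [ 0.6071 -0.312   0.071 ] f [-0.4 -0.7 -4.9] op 0.59 opmm 51.3
t 17.775 pos [ 0.6071 -0.312   0.071 ] q [-48.6  53.7  67.9  27.1  83.5 -48. ] op 0.59 f [-0.4 -0.7 -4.9]
[[ 0.139  0.986  0.097]
 [ 0.8   -0.17   0.575]
 [ 0.583 -0.003 -0.813]]
pack minus home in rail frame mm [-100.1    0.6   -0.3] rotvec to target(tool,deg) [-0.12 -0.66 -0.11]
t 17.825 pos [ 0.607  -0.312   0.0709] f [ 0.4 -0.  -4.1] op 0.593 opmm 51.6
```

View pics/w10.png

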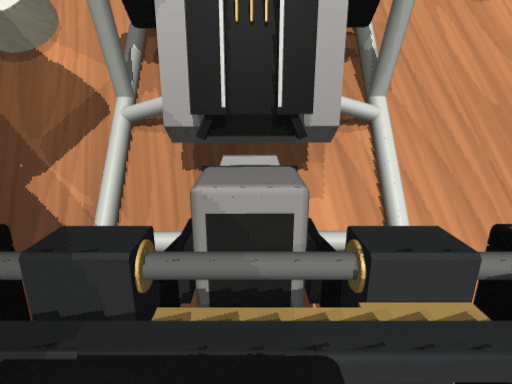

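Emit:
{"name": "send_rows", "arguments": {
  "moves": [
    [0,0.02,-0.03,0,0,0,1],
    [0.4,0,0,0,0,0,1],
    [0.4,0,0,0,0,0,1],
    [0.4,0,0,0,0,0,1],
    [0,0,0,0,0,0,1]
  ]
}}

```text
time_s: 18.5
position: [0.6121, -0.2872, 0.09]
tcp_rot: [[0.138, 0.986, 0.096], [0.801, -0.168, 0.575], [0.583, -0.002, -0.812]]
force: [0.9, -0.8, -5.7]
opening: 0.596
```

Emit:
{"name": "send_rows", "arguments": {
  "moves": [
    [0.3,0,0,0,0,0,1],
    [0.3,0,0,0,0,0,1],
    [0,0,0,0,0,0,1]
  ]
}}

```text
time_s: 18.88
position: [0.6139, -0.2758, 0.0983]
tcp_rot: [[0.139, 0.986, 0.096], [0.8, -0.169, 0.575], [0.583, -0.003, -0.812]]
force: [-0.0, -0.9, -5.4]
opening: 0.593
```

Run:
```python
from w import *
from tgt import *
H=np.array([.6203,-.2382,.1348])
run(H); s=status.read_state(); print('force tool',(s['tcp_rot'].T@(s['force']+[0,0,5.3])).round(1),'mom',s['moment'].round(2))
```

```text
pack minus home in rail frame mm [-54.3  -0.1   0.9] rotvec to target(tool,deg) [-0.13 -0.68 -0.07]
t 18.875 pos [ 0.6139 -0.2758  0.0983] f [-0.  -0.9 -5.4] op 0.593 opmm 51.6
force tool [-0.8  0.1 -0.4] mom [-0.92  0.19  0.  ]
```

The nose is 21 mm past the mouth with no contact force. Continuing.

Emit:
{"name": "send_rows", "arguments": {
  "moves": [
    [0.4,0,0.01,0,0,0,1],
    [0.4,0,0.01,0,0,0,1],
    [0.4,0,0.01,0,0,0,1],
    [0.4,0,0.01,0,0,0,1],
    [0,0,0,0,0,0,1]
  ]
}}

```text
time_s: 19.5
position: [0.6197, -0.2428, 0.1211]
tcp_rot: [[0.138, 0.986, 0.096], [0.801, -0.168, 0.575], [0.583, -0.002, -0.812]]
force: [-0.4, -0.7, -5.5]
opening: 0.593
```

Run:
```python
from w import *
from tgt import *
H=np.array([.6203,-.2382,.1348])
run(H); s=status.read_state(); print('force tool',(s['tcp_rot'].T@(s['force']+[0,0,5.3])).round(1),'mom',s['moment'].round(2))
c=wcap('w11')
```

```text
pack minus home in rail frame mm [-13.8  -0.3   0.4] rotvec to target(tool,deg) [-0.13 -0.66 -0.03]
t 19.5 pos [ 0.6197 -0.2428  0.1211] f [-0.4 -0.7 -5.5] op 0.593 opmm 51.6
force tool [-0.7 -0.3 -0.3] mom [-0.95  0.23 -0.  ]
t 19.5 pos [ 0.6197 -0.2428  0.1211] q [-44.2  48.   72.8  28.9  82.5 -44.3] op 0.593 f [-0.4 -0.7 -5.5]
[[ 0.138  0.986  0.096]
 [ 0.801 -0.168  0.575]
 [ 0.583 -0.002 -0.812]]
```

View pics/w11.png

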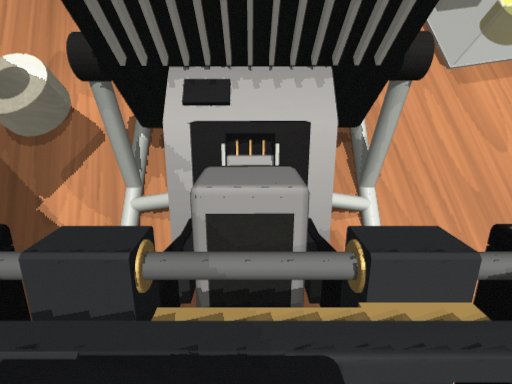

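The shoe is in the rail, centred, with 14 mm left to go. Pushing on slowly until the end stop pushes back.

Emit:
{"name": "send_rows", "arguments": {
  "moves": [
    [0.2,0,0,0,0,0,1],
    [0.2,0,0,0,0,0,1],
    [0.1,0,0,0,0,0,1],
    [0.04,0,0,0,0,0,1],
    [0,0,0,0,0,0,1]
  ]
}}

```text
time_s: 20.18
position: [0.6213, -0.2329, 0.1282]
tcp_rot: [[0.139, 0.986, 0.096], [0.8, -0.17, 0.575], [0.583, -0.003, -0.812]]
force: [-0.8, 0.6, -5.0]
opening: 0.599
```

```bash
cat > ck.py <<'E'
from w import *
from tgt import *
H=np.array([.6203,-.2382,.1348])
run(H); s=status.read_state(); print('force tool',(s['tcp_rot'].T@(s['force']+[0,0,5.3])).round(1),'mom',s['moment'].round(2))
E
python3 ck.py
```

```text
pack minus home in rail frame mm [-1.5 -0.1  0.4] rotvec to target(tool,deg) [-0.13 -0.67 -0.11]
t 20.175 pos [ 0.6213 -0.2329  0.1282] f [-0.8  0.6 -5. ] op 0.599 opmm 52.1
force tool [ 0.5 -0.9  0. ] mom [-0.94  0.19  0.03]
```

Emit:
{"name": "send_rows", "arguments": {
  "moves": [
    [0.04,0,0,0,0,0,1],
    [0.04,0,0,0,0,0,1],
    [0.04,0,0,0,0,0,1],
    [0,0,0,0,0,0,1]
  ]
}}

```text
time_s: 20.68
position: [0.6215, -0.2315, 0.1294]
tcp_rot: [[0.14, 0.985, 0.096], [0.802, -0.17, 0.573], [0.581, -0.003, -0.814]]
force: [-1.6, -3.7, -7.2]
opening: 0.598
```

```bash
python3 ck.py
```

```text
pack minus home in rail frame mm [ 0.4 -0.1  0.6] rotvec to target(tool,deg) [-0.12 -0.55 -0.12]
t 20.675 pos [ 0.6215 -0.2315  0.1294] f [-1.6 -3.7 -7.2] op 0.598 opmm 52.0
force tool [-4.3 -0.9 -0.7] mom [-1.7   0.35  0.1 ]
```

Emit:
{"name": "send_rows", "arguments": {
  "moves": [
    [0.05,0,0,0,0,0,1],
    [0,0,0,0,0,0,1],
    [0,0,0,0,0,0,1]
  ]
}}

```text
time_s: 21.05
position: [0.6215, -0.2314, 0.1296]
tcp_rot: [[0.14, 0.985, 0.096], [0.803, -0.17, 0.572], [0.58, -0.003, -0.815]]
force: [-1.5, -5.5, -9.2]
opening: 0.592
```

```bash
python3 ck.py
```

```text
pack minus home in rail frame mm [ 0.5 -0.   0.8] rotvec to target(tool,deg) [-0.11 -0.43 -0.14]
t 21.05 pos [ 0.6215 -0.2314  0.1296] f [-1.5 -5.5 -9.2] op 0.592 opmm 51.5
force tool [-6.9 -0.5 -0.1] mom [-2.28  0.53  0.13]
```

At the end stop: the push gives 7 N with no further travel. Opening in stages so the catches can spring out while the fingers still flank them.

Emit:
{"name": "send_rows", "arguments": {
  "moves": [
    [0,0,0,0,0,0,-0.3],
    [0,0,0,0,0,0,-0.4],
    [0,0,0,0,0,0,-0.5],
    [0,0,0,0,0,0,-0.6],
    [0,0,0,0,0,0,-1],
    [0,0,0,0,0,0,-1],
    [0,0,0,0,0,0,-1]
  ]
}}

```text
time_s: 21.92
position: [0.622, -0.2292, 0.131]
tcp_rot: [[0.139, 0.986, 0.097], [0.8, -0.169, 0.576], [0.584, -0.003, -0.812]]
force: [0.1, -0.4, -0.2]
opening: 0.979
```

```bash
python3 - <<'E'
from w import *
c=wcap('w12')
T=np.linalg.inv(np.block([[c['st']['tcp_rot'],c['st']['position'][:,None]],[np.zeros((1,3)),1]]))
L=cloud(c)@T[:3,:3].T+T[:3,3]
for v in (173,185,203,221,239): print(v,[tuple(map(int,np.nan_to_num(L[v,u]*1000).round())) for u in (200,210,250,290,300)])
E
python3 ck.py
```

```text
t 21.925 pos [ 0.622  -0.2292  0.131 ] q [-43.3  46.9  73.6  29.3  82.4 -43.4] op 0.979 f [ 0.1 -0.4 -0.2]
[[ 0.139  0.986  0.097]
 [ 0.8   -0.169  0.576]
 [ 0.584 -0.003 -0.812]]
173 [(34, -29, 11), (34, -24, 11), (32, 0, 18), (34, 23, 9), (34, 29, 10)]
185 [(27, -30, 10), (34, -20, -17), (34, 0, -18), (34, 20, -18), (26, 30, 12)]
203 [(32, -22, -39), (32, -17, -40), (32, 0, -40), (32, 17, -40), (32, 21, -39)]
221 [(24, -22, -40), (24, -18, -39), (24, 0, -40), (24, 17, -40), (24, 21, -41)]
239 [(15, -22, -39), (16, -18, -41), (16, 0, -40), (16, 17, -40), (16, 22, -41)]
pack minus home in rail frame mm [ 3.1 -0.2  0.5] rotvec to target(tool,deg) [-0.13 -0.7  -0.1 ]
t 21.975 pos [ 0.622  -0.2293  0.1308] f [ 0.4 -0.3 -0.4] op 0.986 opmm 85.8
force tool [ 2.6  0.4 -4.1] mom [-0.41  0.12  0.04]
```

View pics/w12.png

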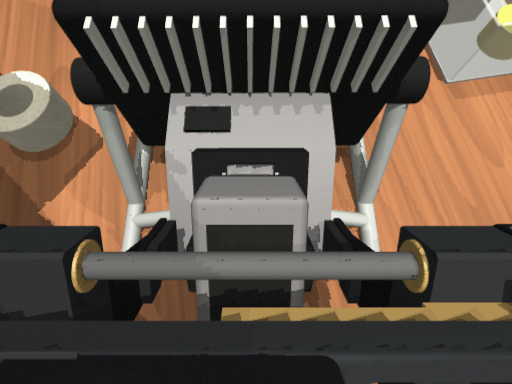

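The nose face now sits about 2.7 mm back from the stop position. That fits resting on the teeth, with 2.5 mm of play between stop and teeth. Withdrawing square off the slope and measuring.

Emit:
{"name": "send_rows", "arguments": {
  "moves": [
    [0,0,-0.4,0,0,0,-1],
    [0,0,-1,0,0,0,-1],
    [0,0,-1,0,0,0,-1],
    [0,0,-1,0,0,0,-1],
    [-1,0,-1,0,0,0,-1],
    [-1,0,-1,0,0,0,-1],
    [-0.5,0,0,0,0,0,-1],
    [0,0,0,0,0,0,-1],
    [0,0,0,0,0,0,-1]
  ]
}}

```text
time_s: 23.1
position: [0.6001, -0.3554, 0.2034]
tcp_rot: [[0.139, 0.986, 0.095], [0.799, -0.168, 0.577], [0.585, -0.004, -0.811]]
force: [-0.0, 0.2, -0.4]
opening: 0.998
```

Run:
```python
from w import *
from tgt import *
c=wcap('w13')
H=np.array([.6203,-.2382,.1348])
W=cloud(c);d=W-H;F=np.stack([d@xt,d@yt,d@n],-1)*1000
k=(abs(F[...,1])<30)&(F[...,2]>24)&(F[...,2]<36)&(abs(F[...,0])<60)
q=F[k];print('top',len(q),np.percentile(q,[1,50,99],axis=0).round(1)); print('minrect',cv2.minAreaRect(q[:,:2].astype(np.float32)))
A=np.c_[q[:,0],q[:,1],np.ones(len(q))];print('slopes',np.degrees(np.linalg.lstsq(A,q[:,2],rcond=None)[0][:2]).round(2))
k=(abs(F[...,0])<11)&(F[...,2]>0)&(F[...,2]<17)&(abs(F[...,1])<45)
q=F[k];print('buttons y',len(q), np.percentile(q[q[:,1]>0][:,1],[50,90,98]) if (q[:,1]>0).any() else None,np.percentile(q[q[:,1]<0][:,1],[50,10,2]) if (q[:,1]<0).any() else None)
im=cv2.resize(c['img'],None,fx=1.5,fy=1.5,interpolation=2)
cv2.imwrite('pics/w13b.png',im[:,:,::-1])
u=proj(c,H);x0,y0=int(u[0])-70,max(0,int(u[1])-60);cr=c['img'][y0:y0+125,max(0,x0):x0+140]
cv2.imwrite('pics/w13c.png',cv2.resize(cr,None,fx=4.5,fy=4.5,interpolation=cv2.INTER_CUBIC)[:,:,::-1])
```

```text
t 23.1 pos [ 0.6001 -0.3554  0.2034] q [-51.1  47.1  59.8  26.1  97.9 -43.5] op 0.998 f [-0.   0.2 -0.4]
[[ 0.139  0.986  0.095]
 [ 0.799 -0.168  0.577]
 [ 0.585 -0.004 -0.811]]
top 6690 [[-50.6 -25.   27.8]
 [ -3.    0.2  31.6]
 [ 37.9  25.5  33.5]]
minrect ((-7.129482269287109, 0.2125988006591797), (92.31211853027344, 52.048744201660156), 0.06194040924310684)
slopes [ 0.37 -0.08]
buttons y 10 [32.8217947  32.9538947  32.98252328] [-32.24849782 -32.33546945 -32.39281922]
```

View pics/w13c.png

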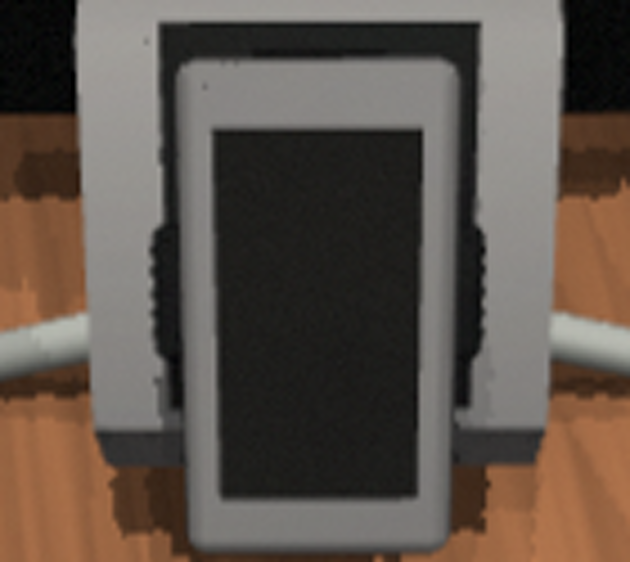

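View pics/w13b.png

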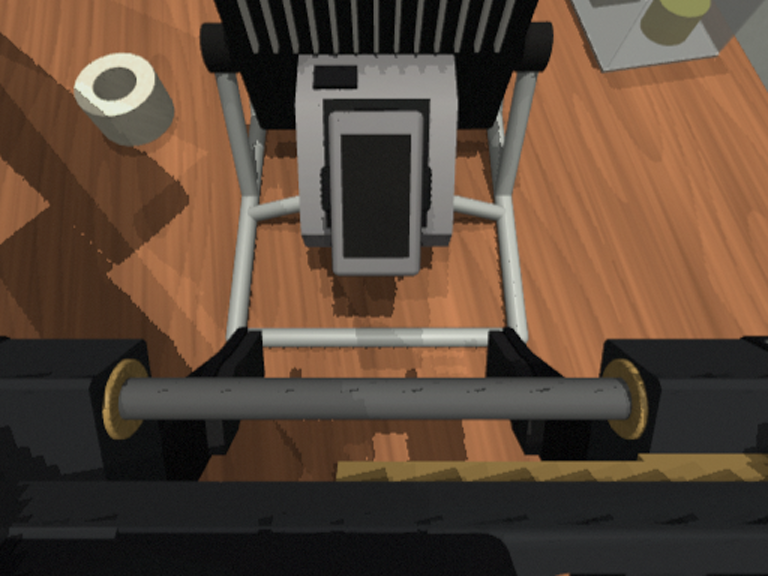

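Both button faces are at about ±32.5 mm, so fully out, and the pack is in line with the rail. One last check that it stays put and the rest of the scene is undisturbed.

Run:
```python
from w import *
from tgt import *
H=np.array([.6203,-.2382,.1348])
for i in range(3):
    c=wcap('w14')
    d=cloud(c)-H;F=np.stack([d@xt,d@yt,d@n],-1)*1000
    k=(abs(F[...,1])<30)&(F[...,2]>24)&(F[...,2]<36)&(abs(F[...,0])<60)
    print(cv2.minAreaRect(F[k][:,:2].astype(np.float32)))
for n in('scene','side'):
    c=vision.capture(n);o=pickle.load(open(n+'0.pkl','rb'))
    for t in ['brush_pot','cartons','label_roll']:
        print(n,t,[(np.round(x['point'],1).tolist(),round(x['confidence'],2)) for x in models.landmark_of(n,t)][:2])
    cv2.imwrite(f'pics/{n}9.png',c['img'][:,:,::-1])
```

```text
t 23.15 pos [ 0.6003 -0.3554  0.2036] q [-51.1  47.1  59.8  26.1  97.9 -43.5] op 1.0 f [-0.4  0.3 -0.5]
[[ 0.139  0.986  0.095]
 [ 0.799 -0.168  0.577]
 [ 0.584 -0.004 -0.811]]
((-7.464786529541016, 0.18877410888671875), (52.12277603149414, 91.50005340576172), 89.96285247802734)
t 23.2 pos [ 0.6004 -0.3556  0.2038] q [-51.1  47.1  59.8  26.1  97.9 -43.5] op 1.001 f [-0.4 -0.5  0.8]
[[ 0.139  0.986  0.095]
 [ 0.8   -0.168  0.576]
 [ 0.584 -0.004 -0.812]]
((-6.716854095458984, 0.24207305908203125), (52.096229553222656, 89.95042419433594), 89.96597290039062)
t 23.25 pos [ 0.6004 -0.3558  0.2039] q [-51.1  47.1  59.7  26.1  97.9 -43.5] op 1.003 f [0.3 0.2 0.5]
[[ 0.138  0.986  0.095]
 [ 0.8   -0.168  0.576]
 [ 0.584 -0.003 -0.812]]
((-6.424774169921875, 0.2111797332763672), (91.13824462890625, 52.051666259765625), 0.16438575088977814)
scene brush_pot [([405.1, 260.1], 0.68)]
scene cartons [([188.0, 132.0], 0.56)]
scene label_roll [([297.6, 198.7], 0.95)]
side brush_pot []
side cartons [([231.0, 354.1], 0.83)]
side label_roll [([220.8, 212.9], 0.59)]
```

View pics/scene9.png

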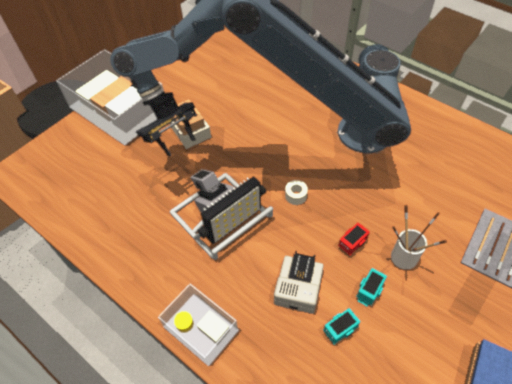

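The pack is locked on the light, the charger is empty, and the pot (408,250), cartons and roll are where they started. Handing in.

```bash
python3 -c "
from rig import bot
print(bot.hand_in())"
```

```text
the job is handed in; nothing more can be done
None
```

The grey pack is off the charger and locked on the floodlight's rail. I handed the job in at about 23 s. I squeezed both catches flush (51.5 mm opening) and slid the pack back off the charger. I then carried it over the lamp head, slid it nose first up the sloping rail to the end stop (about 7 N), let go and moved clear.

**Last checks:**
- **Catches:** both button faces measured at about ±32.5 mm, so fully out. I judged the lock from this and from the pack staying put; I had no direct reading of the catch joints.
- **Position:** the pack is in line with the rail within about 0.2° and stayed put over the repeated readings.
- **Disagreement:** the wrist depth puts the pack's middle about 2.5 to 3.5 mm behind my estimate of home, where a locked pack should sit at most 1.5 mm back. I put this down to measurement error; it is still within the 6 mm allowed.
- **Other things:** the cartons and roll were found in both views, within about 2.5 pixels of where they started. The pot was found only in the scene view, about 4 pixels from its first reading, and the network missed it in the side view. In the scene picture it stands upright where it was.
- **Robot:** the gripper is open, well clear of the light, and reads no contact force.

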